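# Load the reagent carrier for the next run

### The arm

A 6-joint arm with a two-finger parallel gripper is mounted at the origin on the work surface. World frame = base frame: x ahead of the robot, y to its left, z up, the work surface at z = 0. Lengths are in m, angles in rad, forces in N, time in s.
With the tool pointing down it reaches from about 0.35 to 0.975 m from the base axis. Payload 4.9 kg.
Tool frame: the origin (TCP) lies on the mounting face of the last link; the fingertips stand 173 mm ahead of it and the grasp point (between the pads) lies 155 mm ahead of it (tcp_to_grasp is the distance from the TCP to the grasp point, in m); z points along the fingers, y is the line along which they close (so a half turn about z gives the same grasp; the last joint's range is limited). The gripper opens to 85 mm and grips with 20 to 120 N. Pads are 22 mm wide; open, the fingers measure 114 mm over their backs; the gripper's body (76 mm by 85 mm) begins 54 mm behind the grasp point. The pads swing forward as they close: fully open they stand 13 mm farther back than shut.
Start: joints at [-1.279, 0.053, 1.613, -0, 1.476, -0.119], TCP at [0.25, -0.573, 0.405] pointing down, gripper open.
Joint ranges: [-3.01, 3.01], [-1.01, 2.22], [0.06, 2.58], [-1.02, 4.17], [0.09, 2.62], [-3.14, 3.14]. Speed limits (rad/s): [2.57, 2.57, 3.14, 3.14, 3.14, 3.14].

### API

Orientations are given as a rotation vector (axis times angle).
In Python, from station import get_obs, get_image, calibration, finish_job, tcp_to_grasp gives the robot as it stands. The module is installed in compiled form; this text tells all that it offers.
- The arm moves only by the tool arm_command, never from a script. Its argument "plan" is a list that holds one entry, the list of rows, each a list of 6 numbers: the shift along the tool's x, y, z in cm, then the turn, a rotation vector about the tool's x, y, z in rad. A call has 1 to 12 rows; each row is the pose to reach, as a shift and turn from the pose commanded when the call began, along the tool's axes at that moment; what a row does not reach only later rows make up. A row lasts 1/12 s, in which the tool goes at most 41.7 mm and 7.16 degrees, less where a joint would pass 70% of its speed; a pose out of reach is approached as far as the arm can. A call with a gripper value outside its range is refused whole. "gripper" is the closure, from -1 (fully open) to 1 (shut), set as the call begins (left out, the last holds). The fingers move at their own pace and stop on an object; "force" is the grip in N (left out, the last holds). Time passes only in rows, so rows that repeat a pose let the fingers close. It gives the time, the measured TCP pose, the force, the opening and the grip force at its end, in the units of the state.
- get_obs(): the state, without advancing time (a new reading comes with each control period).
- get_image(name): name is "scene" or "top"; returns (picture, depth): 480x640x3 uint8, blue, green, red; 480x640 float32, m along the optical axis (not along the pixel's ray), 0 where there is no reading.
- calibration(name): a dict with "fx", "fy", "cx", "cy" (pixels), "pose" (4x4, takes a point from camera to world coordinates). Camera axes: x right, y up, looking along -z (the intrinsics and any distortion apply to the point x, -y, -z); pixel columns grow to the right and rows downward; lengths in m; the calibration is good to about 2 mm. A picture is of the moment at which its call begins. calibration takes no time and is no camera call.
- finish_job(): hands the job in; it is judged then, once.
The state is a dict: "t": time; "q": joint angles; "dq": joint speeds; "effort": joint torques, N m; "tool_pos": TCP position; "tool_rot": TCP orientation; "contact_force": force on the tool from outside, world axes, zero at the start; "wrist_torque": the same for the moment, N m; "opening": finger opening in m; "grip_force": force on a finger pad.
Only numpy, scipy, OpenCV 4.12 (cv2) and the standard library are available. Lean on these libraries where they do the work, as an engineer would, in place of code of your own. Each camera call takes 0.05 s, during which the arm holds its last target. There are 200 camera calls.

### The job

Load the green carrier for the next run: stand each of the four plain-lidded reagent jars (red, blue, yellow, white) upright, flat on the floor of the well of its lid's colour. Leave the two spent jars, the ones with a black spot on the lid, standing where they are on the bench, and let go of everything at the end.

Things in the scene. Friction and masses are not known exactly. Their poses are not given: they have to be found in the camera images.
- jar_red: Loose upright round reagent jar: brown body 36 mm in diameter with a paper band, ribbed plain red lid 39 mm in diameter; 60 mm tall, the lid being the top 18 mm; about 70 g. Origin: centre of its underside, z up its axis. Plain top: it is needed and belongs in the red well.
- jar_blue: Loose upright round reagent jar: brown body 36 mm in diameter with a paper band, ribbed plain blue lid 39 mm in diameter; 60 mm tall, the lid being the top 18 mm; about 70 g. Origin: centre of its underside, z up its axis. Plain top: it is needed and belongs in the blue well.
- jar_yellow: Loose upright round reagent jar: brown body 36 mm in diameter with a paper band, ribbed plain yellow lid 39 mm in diameter; 60 mm tall, the lid being the top 18 mm; about 70 g. Origin: centre of its underside, z up its axis. Plain top: it is needed and belongs in the yellow well.
- jar_white: Loose upright round reagent jar: brown body 36 mm in diameter with a paper band, ribbed plain white lid 39 mm in diameter; 60 mm tall, the lid being the top 18 mm; about 70 g. Origin: centre of its underside, z up its axis. Plain top: it is needed and belongs in the white well.
- spent_white: Loose upright round reagent jar: brown body 36 mm in diameter with a paper band, ribbed white lid 39 mm in diameter; 60 mm tall, the lid being the top 18 mm; about 70 g. Origin: centre of its underside, z up its axis. A black spot, 24 mm in diameter, in the middle of the lid marks it as spent: it stays where it stands.
- spent_yellow: Loose upright round reagent jar: brown body 36 mm in diameter with a paper band, ribbed yellow lid 39 mm in diameter; 60 mm tall, the lid being the top 18 mm; about 70 g. Origin: centre of its underside, z up its axis. A black spot, 24 mm in diameter, in the middle of the lid marks it as spent: it stays where it stands.
- well_red: Fixed red round well, an open shallow cup: rim 66 mm outer and 56 mm inner diameter, 12 mm high, floor 3 mm above its origin. Origin: centre of its underside, 8 mm above the bench; z up. The four wells stand in a square, 90 mm between neighbours, in any colour order, in one fixed green carrier tray (194 mm square, side walls 18 mm high above the bench).
- well_blue: Fixed blue round well, an open shallow cup: rim 66 mm outer and 56 mm inner diameter, 12 mm high, floor 3 mm above its origin. Origin: centre of its underside, 8 mm above the bench; z up. The four wells stand in a square, 90 mm between neighbours, in any colour order, in one fixed green carrier tray (194 mm square, side walls 18 mm high above the bench).
- well_yellow: Fixed yellow round well, an open shallow cup: rim 66 mm outer and 56 mm inner diameter, 12 mm high, floor 3 mm above its origin. Origin: centre of its underside, 8 mm above the bench; z up. The four wells stand in a square, 90 mm between neighbours, in any colour order, in one fixed green carrier tray (194 mm square, side walls 18 mm high above the bench).
- well_white: Fixed white round well, an open shallow cup: rim 66 mm outer and 56 mm inner diameter, 12 mm high, floor 3 mm above its origin. Origin: centre of its underside, 8 mm above the bench; z up. The four wells stand in a square, 90 mm between neighbours, in any colour order, in one fixed green carrier tray (194 mm square, side walls 18 mm high above the bench).

How it is judged:
At the end, for the whole second after the job is handed in: Each plain-lidded jar stands upright (within about 7 degrees) and at rest on the floor of the well of its own colour (axis within 13 mm of the well's, underside within 4 mm of the floor); both spotted jars stand upright at rest within 25 mm of where they started (horizontal distance between jar_red and well_red below 0.013 m and z of jar_red in the frame of well_red below 0.007 m and angle between each of jar_red, jar_blue, jar_yellow, jar_white, spent_white, spent_yellow's own z axis and vertical below 0.12 rad and linear speed of each of jar_red, jar_blue, jar_yellow, jar_white, spent_white, spent_yellow below 0.02 m/s and horizontal distance between jar_blue and well_blue below 0.013 m and z of jar_blue in the frame of well_blue below 0.007 m and horizontal distance between jar_yellow and well_yellow below 0.013 m and z of jar_yellow in the frame of well_yellow below 0.007 m and horizontal distance between jar_white and well_white below 0.013 m and z of jar_white in the frame of well_white below 0.007 m and distance of each of spent_white, spent_yellow from where it was at the start of the episode below 0.025 m); the robot touches nothing.
It fails at once if A spotted (spent) jar is carried off, pushed away or knocked over (distance of any of spent_white, spent_yellow from where it was at the start of the episode above 0.04 m or angle between any of spent_white, spent_yellow's own z axis and vertical above 0.6 rad).
It also fails if it takes over 96 s, if anything falls off the work surface, if the arm or the gripper's body presses on something with over 40 N, if the wrist force passes 120 N, or if a joint passes its speed limit or range.

## Working session

There is one attempt and no reset: what is moved stays moved. The work goes in short steps, Python scripts to look and compute and a tool call to move; the robot and the scene stay as the last step left them, time stands still between calls to the robot, and variables do not carry over. Pictures are saved under pics/ and viewed, at most 14 in all, crops included, and the job is handed in when it is done.

Besides the shell and the picture viewer there is one more tool, called after "Emit:" as name(argument=value, ...), one argument or row to a line, values as JSON. arm_command: Moves the arm, as the interface text tells. Its arguments: {"type":"object","properties":{"plan":{"type":"array"},"gripper":{"type":"number"},"force":{"type":"number"}},"required":["plan"]}

```bash
mkdir -p pics; python3 - <<'E'
from station import *
import cv2,numpy as np
o=get_obs();print(o['t'],o['tool_pos'],o['tool_rot'],o['opening'],tcp_to_grasp)
for n in('top','scene'):
    im,d=get_image(n);cv2.imwrite(f'pics/{n}0.png',im);np.save(n+'_d.npy',d)
    c=calibration(n);print(n,{k:(np.round(v,4).tolist() if k=='pose' else v) for k,v in c.items()})
E
```

```text
0.0 [ 0.24951292 -0.5727395   0.40348904] [-3.07359038e+00 -6.40364477e-01  2.82484503e-04] 0.08531600621257908 0.1547
top {'fx': 597.0094952133906, 'fy': 597.0094952133906, 'cx': 322.3967071572957, 'cy': 240.58272171303545, 'pose': [[0.0263, 0.9919, -0.1241, 0.3962], [-0.9997, 0.0261, -0.0031, 0.0315], [0.0001, 0.1242, 0.9923, 1.2125], [0.0, 0.0, 0.0, 1.0]]}
scene {'fx': 446.01597221605056, 'fy': 446.01597221605056, 'cx': 322.5616856497859, 'cy': 245.38674870192088, 'pose': [[0.2735, -0.6129, 0.7414, 1.117], [0.9619, 0.177, -0.2085, -0.1367], [-0.0034, 0.7701, 0.6379, 0.5452], [0.0, 0.0, 0.0, 1.0]]}
```

View pics/top0.png

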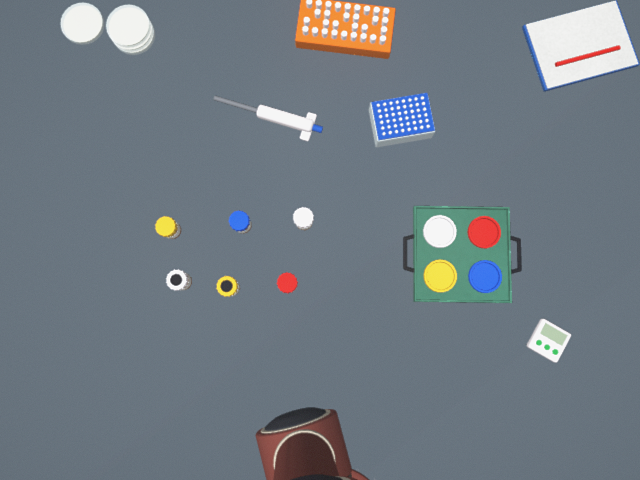

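View pics/scene0.png

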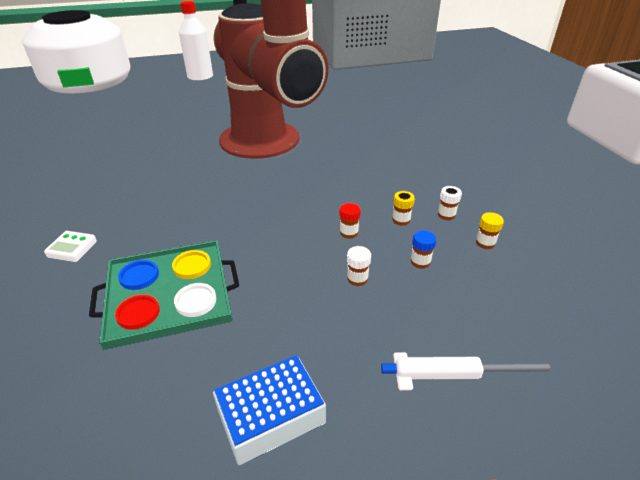

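Top view: plain jars are yellow (166,227), blue (239,221), white (303,218) and red (287,283). Spent white is at (176,280) and spent yellow at (227,286). Wells are white (440,231), red (484,232), yellow (440,276) and blue (485,276). The scene view agrees.

```bash
cat > h.py <<'E'
from station import *
import cv2,numpy as np
from scipy.spatial.transform import Rotation as R
def ray(c,u,v,z):
    P=c['pose'];d=P[:3,:3]@np.array([(u-c['cx'])/c['fx'],-(v-c['cy'])/c['fy'],-1]);o=P[:3,3]
    return o+d*(z-o[2])/d[2]
def cloud(c,d):
    v,u=np.mgrid[:480,:640];P=c['pose']
    p=np.dstack([(u-c['cx'])/c['fx']*d,-(v-c['cy'])/c['fy']*d,-d])
    return p@P[:3,:3].T+P[:3,3]
def rel(target,cmd=None):
    "shift in cm, tool axes, from TCP to target"
    o=get_obs();return np.round(R.from_rotvec(o['tool_rot']).inv().apply(np.array(target)-o['tool_pos'])*100,2)
E
python3 - <<'E'
from h import *
im=cv2.imread('pics/top0.png');d=np.load('top_d.npy');c=calibration('top');W=cloud(c,d)
print('bench z',np.median(W[300:340,150:300,2]))
for n,u,v in[('yellow',166,227),('blue',239,221),('white',303,218),('red',287,283),('sp_w',176,280),('sp_y',227,286)]:
    s=np.s_[v-20:v+21,u-20:u+21];w=W[s];m=(w[...,2]>.054)
    q=w[m];mask=m.astype(np.uint8);cs=cv2.findContours(mask,0,2)[0];cc=max(cs,key=cv2.contourArea)
    (a,b),r=cv2.minEnclosingCircle(cc)
    print(n,q.mean(0).round(4),m.sum(),ray(c,a+u-20,b+v-20,.06).round(4),r)
h=cv2.cvtColor(im,cv2.COLOR_BGR2HSV)
for n,u,v in[('w_white',440,231),('w_red',484,232),('w_yellow',440,276),('w_blue',485,276)]:
    s=np.s_[v-22:v+23,u-22:u+23];g=h[s]
    green=(g[...,0]>60)&(g[...,0]<90)&(g[...,1]>60)
    cs=cv2.findContours((~green).astype(np.uint8),0,2)[0];cc=max(cs,key=cv2.contourArea)
    (a,b),r=cv2.minEnclosingCircle(cc);print(n,ray(c,a+u-22,b+v-22,.016).round(4),r)
print(R.from_rotvec(get_obs()['tool_rot']).as_matrix().round(3), rel([.5,-.1,.40]))
E
```

```text
bench z -4.9195824384229425e-05
yellow [0.5572 0.3348 0.0883] 323 [0.5614 0.3425 0.06  ] 10.483120918273926
blue [0.5739 0.1974 0.0745] 316 [0.5748 0.2004 0.06  ] 10.893203735351562
white [0.581  0.0733 0.092 ] 321 [0.5875 0.0746 0.06  ] 10.625504493713379
red [0.4567 0.1007 0.0774] 328 [0.4575 0.1019 0.06  ] 10.400279998779297
sp_w [0.4565 0.3107 0.0775] 329 [0.4576 0.3156 0.06  ] 10.533814430236816
sp_y [0.4469 0.2136 0.0845] 329 [0.4475 0.2167 0.06  ] 10.724321365356445
w_white [ 0.5712 -0.2009  0.016 ] 17.06065559387207
w_red [ 0.5723 -0.2907  0.016 ] 17.234722137451172
w_yellow [ 0.4813 -0.2021  0.016 ] 17.294391632080078
w_blue [ 0.4825 -0.2919  0.016 ] 17.338958740234375
[[ 0.917  0.399 -0.001]
 [ 0.399 -0.917  0.002]
 [ 0.    -0.002 -1.   ]] [ 41.84 -33.34   0.43]
```

Emit:
arm_command(
  plan=[
    [[41.8, -33.3, 4, 0, 0, 0], [41.8, -33.3, 4, 0, 0, 0], [41.8, -33.3, 4, 0, 0, 0], [41.8, -33.3, 4, 0, 0, 0], [41.8, -33.3, 4, 0, 0, 0], [41.8, -33.3, 4, 0, 0, 0], [41.8, -33.3, 4, 0, 0, 0], [41.8, -33.3, 4, 0, 0, 0], [41.8, -33.3, 4, 0, 0, 0], [46, -53.6, 7.4, 0, 0, 0], [46, -53.6, 7.4, 0, 0, 0], [46, -53.6, 7.4, 0, 0, 0]],
  ],
  gripper=-1,
  force=40,
)

```text
t: 1.1
tool_pos: [0.4361, -0.1172, 0.3596]
tool_rot: [-3.075, -0.64, 0.0]
contact_force: [0.8, -0.4, -0.4]
opening: 0.0852
grip_force: 0.0
```

```bash
python3 -c "
from h import *
print(rel([.4575,.1019,.33]),rel([.4575,.1019,.2]))"
```

```text
[ 10.71 -19.23   2.97] [ 10.71 -19.23  15.97]
```

Emit:
arm_command(
  plan=[
    [[10.7, -19.2, 3, 0, 0, 0], [10.7, -19.2, 3, 0, 0, 0], [10.7, -19.2, 3, 0, 0, 0], [10.7, -19.2, 3, 0, 0, 0], [10.7, -19.2, 3, 0, 0, 0], [10.7, -19.2, 3, 0, 0, 0], [10.7, -19.2, 3, 0, 0, 0], [10.7, -19.2, 3, 0, 0, 0], [10.7, -19.2, 3, 0, 0, 0]],
  ],
)

```text
t: 1.85
tool_pos: [0.4577, 0.099, 0.3301]
tool_rot: [3.075, 0.64, -0.001]
contact_force: [-0.5, -0.8, 0.1]
opening: 0.0854
grip_force: 0.0
```

```bash
python3 -c "
from h import *
o=get_obs();print(o['t'],o['tool_pos'],abs(o['dq']).max(),rel([.4575,.1019,.33]),rel([.4575,.1019,.2]))"
```

```text
1.85 [0.45771755 0.09896675 0.33011234] 0.021599851567310677 [ 0.1  -0.28  0.01] [ 0.1  -0.28 13.01]
```

Emit:
arm_command(
  plan=[
    [[0.1, -0.3, 3, 0, 0, 0], [0.1, -0.3, 6, 0, 0, 0], [0.1, -0.3, 9, 0, 0, 0], [0.1, -0.3, 11, 0, 0, 0], [0.1, -0.3, 12.3, 0, 0, 0], [0.1, -0.3, 13, 0, 0, 0], [0.1, -0.3, 13, 0, 0, 0], [0.1, -0.3, 13, 0, 0, 0]],
  ],
)

```text
t: 2.52
tool_pos: [0.4579, 0.1019, 0.2008]
tool_rot: [3.076, 0.638, 0.001]
contact_force: [0.2, 0.3, 0.7]
opening: 0.0854
grip_force: 0.0
```

```bash
python3 - <<'E'
from h import *
im,d=get_image('scene');cv2.imwrite('pics/s1.png',cv2.resize(im[150:330,250:490],None,fx=3,fy=3))
o=get_obs();print(o['t'],o['tool_pos'],o['contact_force'])
E
```

```text
2.5667 [0.45823284 0.10212164 0.20147381] [-0.32819352  0.34042435  0.23838715]
```

View pics/s1.png

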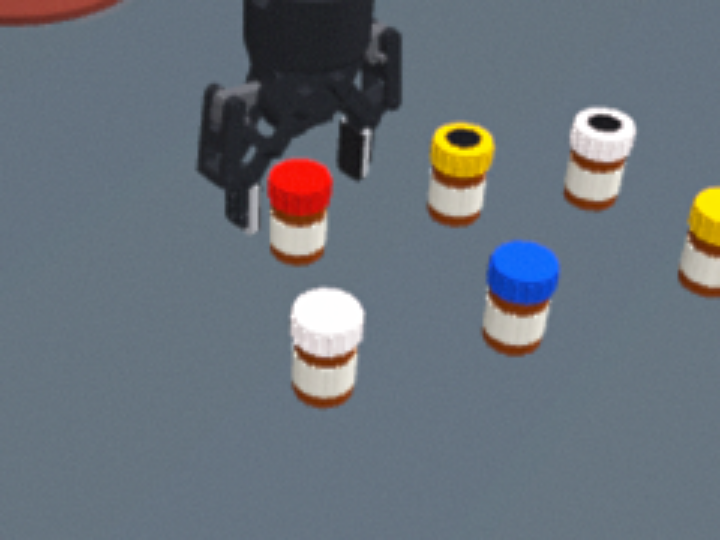

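The red lid, at about (300,185) in the crop, sits between the pads at (245,205) and (355,150). Nothing else is near the fingers, so I'm closing.

Emit:
arm_command(
  plan=[
    [[0, 0, 0, 0, 0, 0], [0, 0, 0, 0, 0, 0], [0, 0, 0, 0, 0, 0], [0, 0, 0, 0, 0, 0], [0, 0, 0, 0, 0, 0], [0, 0, 0, 0, 0, 0], [0, 0, 0, 0, 0, 0], [0, 0, 0, 0, 0, 0]],
  ],
  gripper=1,
  force=40,
)

```text
t: 3.23
tool_pos: [0.4579, 0.1028, 0.201]
tool_rot: [3.075, 0.641, 0.002]
contact_force: [-0.5, -0.3, 5.8]
opening: 0.0379
grip_force: 39.9
```

Emit:
arm_command(
  plan=[
    [[0, 0, -2, 0, 0, 0], [0, 0, -5, 0, 0, 0], [0, 1, -8, 0, 0, 0], [-0.5, 4, -10, 0, 0, 0], [-1, 8, -10, 0, 0, 0], [-1.5, 12, -10, 0, 0, 0], [-2, 16, -10, 0, 0, 0], [-2.5, 20, -10, 0, 0, 0], [-3, 24, -10, 0, 0, 0], [-3.5, 28, -10, 0, 0, 0], [-4, 32, -10, 0, 0, 0], [-4.5, 36, -10, 0, 0, 0]],
  ],
)

```text
t: 4.23
tool_pos: [0.5599, -0.2472, 0.2991]
tool_rot: [-3.075, -0.64, 0.002]
contact_force: [0.5, -0.1, -0.1]
opening: 0.038
grip_force: 40.3
```

Emit:
arm_command(
  plan=[
    [[-0.3, 2.5, 0, 0, 0, 0], [-0.7, 4.6, 0, 0, 0, 0], [-0.7, 4.6, 0, 0, 0, 0], [-0.7, 4.6, 0, 0, 0, 0], [-0.7, 4.6, 0, 0, 0, 0]],
  ],
)

```text
t: 4.65
tool_pos: [0.5716, -0.2896, 0.2992]
tool_rot: [-3.074, -0.641, 0.002]
contact_force: [0.8, 1.2, -0.7]
opening: 0.0377
grip_force: 40.4
```

```bash
python3 - <<'E'
from h import *
im,d=get_image('scene');cv2.imwrite('pics/s2.png',cv2.resize(im[130:370,60:380],None,fx=2.4,fy=2.4))
o=get_obs();print(o['t'],o['tool_pos'],o['opening'],rel([.5723,-.2907,.214]))
E
```

```text
4.7 [ 0.57166385 -0.28923157  0.29946675] 0.038164702131973365 [0.01 0.17 8.55]
```

View pics/s2.png

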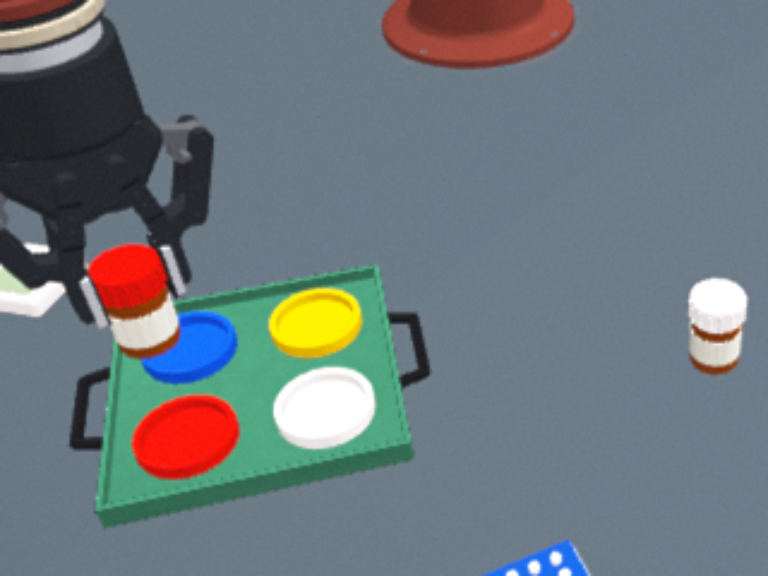

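The red jar hangs upright in the pads at (130,300), crop pixels, and the wells are clear. I'll check its sideways offset in the grip from its lid centre (113,239) and bottom (122,273), full-image pixels.

```bash
python3 - <<'E'
from h import *
c=calibration('scene');print(ray(c,113.3,239.2,.1585),ray(c,121.5,273,.0985))
c=calibration('top');im,d=get_image('top');cv2.imwrite('pics/t2.png',im)
E
```

```text
[ 0.57410731 -0.28524696  0.1585    ] [ 0.57706206 -0.29084588  0.0985    ]
```

Emit:
arm_command(
  plan=[
    [[0, 0.2, 3, 0, 0, 0], [0, 0.2, 5.5, 0, 0, 0], [0, 0.2, 7, 0, 0, 0], [0, 0.2, 8, 0, 0, 0], [0, 0.2, 8.4, 0, 0, 0], [0, 0.2, 8.7, 0, 0, 0], [0, 0.2, 8.7, 0, 0, 0], [0, 0.2, 8.7, 0, 0, 0]],
  ],
)

```text
t: 5.42
tool_pos: [0.5733, -0.2924, 0.2146]
tool_rot: [3.074, 0.641, 0.002]
contact_force: [0.5, -0.8, -0.0]
opening: 0.0379
grip_force: 40.4
```

Emit:
arm_command(
  plan=[
    [[0, 0, 0, 0, 0, 0], [0, 0, 0, 0, 0, 0], [0, 0, 0, 0, 0, 0], [0, 0, 0, 0, 0, 0], [0, 0, 0, 0, 0, 0], [0, 0, -2, 0, 0, 0], [0, 0, -5, 0, 0, 0], [0, 0, -9, 0, 0, 0], [0, 0, -12, 0, 0, 0], [0, 0, -12, 0, 0, 0], [0, 0, -12, 0, 0, 0]],
  ],
  gripper=-1,
)

```text
t: 6.33
tool_pos: [0.5734, -0.2925, 0.3369]
tool_rot: [3.071, 0.64, 0.007]
contact_force: [0.0, -0.4, -1.3]
opening: 0.0854
grip_force: 0.0
```

```bash
python3 - <<'E'
from h import *
im,d=get_image('scene');cv2.imwrite('pics/s3.png',cv2.resize(im[130:370,60:380],None,fx=2.4,fy=2.4))
o=get_obs();print(o['t'],o['tool_pos'],o['opening'],rel([.5875,.0746,.33]))
E
```

```text
6.3833 [ 0.57282098 -0.2921656   0.3341229 ] 0.08513836816050462 [ 15.99 -33.04   0.38]
```

View pics/s3.png

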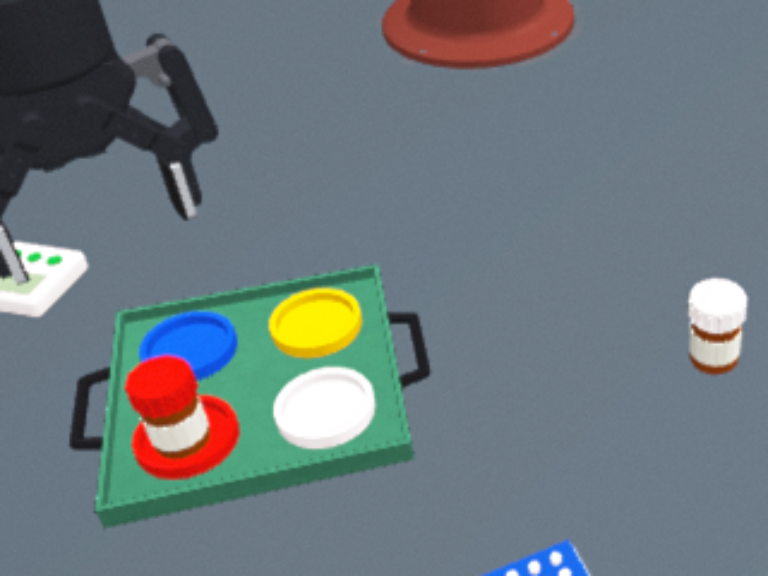

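The red jar stands in the red well, base at (178,445) in the crop and centred. White jar next.

Emit:
arm_command(
  plan=[
    [[1.6, -3.3, 0.4, 0, 0, 0], [16, -33, 0.4, 0, 0, 0], [16, -33, 0.4, 0, 0, 0], [16, -33, 0.4, 0, 0, 0], [16, -33, 0.4, 0, 0, 0], [16, -33, 0.4, 0, 0, 0], [16, -33, 0.4, 0, 0, 0], [16, -33, 0.4, 0, 0, 0], [16, -33, 0.4, 0, 0, 0], [16, -33, 0.4, 0, 0, 0], [16, -33, 0.4, 0, 0, 0], [16, -33, 0.4, 0, 0, 0]],
  ],
)

```text
t: 7.38
tool_pos: [0.5872, 0.0742, 0.3273]
tool_rot: [-3.075, -0.641, 0.005]
contact_force: [-0.4, -0.5, -0.6]
opening: 0.0854
grip_force: 0.0
```

```bash
python3 - <<'E'
from h import *
o=get_obs();print(o['t'],o['tool_pos'],abs(o['dq']).max(),rel([.5875,.0746,.2]))
E
```

```text
7.3833 [0.58717139 0.07420884 0.32730596] 0.03043703808846358 [ 9.000e-02 -1.000e-02  1.273e+01]
```

Emit:
arm_command(
  plan=[
    [[0.1, 0, 3, 0, 0, 0], [0.1, 0, 6, 0, 0, 0], [0.1, 0, 9, 0, 0, 0], [0.1, 0, 11, 0, 0, 0], [0.1, 0, 12.2, 0, 0, 0], [0.1, 0, 12.7, 0, 0, 0], [0.1, 0, 12.7, 0, 0, 0], [0.1, 0, 12.7, 0, 0, 0]],
  ],
)

```text
t: 8.05
tool_pos: [0.5892, 0.0741, 0.2032]
tool_rot: [3.076, 0.639, 0.002]
contact_force: [0.3, -0.0, 1.0]
opening: 0.0854
grip_force: 0.0
```

Emit:
arm_command(
  plan=[
    [[0, 0, 0, 0, 0, 0], [0, 0, 0, 0, 0, 0], [0, 0, 0, 0, 0, 0], [0, 0, 0, 0, 0, 0], [0, 0, 0, 0, 0, 0], [0, 0, 0, 0, 0, 0], [0, 0, 0, 0, 0, 0], [0, 0, 0, 0, 0, 0]],
  ],
  gripper=1,
)

```text
t: 8.72
tool_pos: [0.5891, 0.0749, 0.2034]
tool_rot: [3.075, 0.641, 0.002]
contact_force: [-0.4, 0.4, 5.5]
opening: 0.0381
grip_force: 40.0
```

Emit:
arm_command(
  plan=[
    [[0, 0, -2, 0, 0, 0], [0, 0, -5, 0, 0, 0], [0, 1, -8, 0, 0, 0], [-2, 4, -10, 0, 0, 0], [-4, 8, -10, 0, 0, 0], [-6, 11.8, -10, 0, 0, 0], [-8, 15.7, -10, 0, 0, 0], [-10, 19.4, -10, 0, 0, 0], [-11.5, 22.7, -10, 0, 0, 0], [-12.5, 24.6, -10, 0, 0, 0], [-12.5, 24.6, -10, 0, 0, 0], [-12.5, 24.6, -10, 0, 0, 0]],
  ],
)

```text
t: 9.72
tool_pos: [0.5717, -0.2018, 0.3014]
tool_rot: [-3.075, -0.637, 0.001]
contact_force: [0.2, 1.2, -0.5]
opening: 0.0378
grip_force: 40.5
```

```bash
python3 - <<'E'
from h import *
o=get_obs();print(o['t'],o['tool_pos'],abs(o['dq']).max(),rel([.5712,-.2009,.213]))
E
```

```text
9.7167 [ 0.57172563 -0.20183256  0.30138887] 0.04374722288833055 [-0.01 -0.09  8.84]
```

Emit:
arm_command(
  plan=[
    [[0, -0.1, 3, 0, 0, 0], [0, -0.1, 5.5, 0, 0, 0], [0, -0.1, 7, 0, 0, 0], [0, -0.1, 8, 0, 0, 0], [0, -0.1, 8.5, 0, 0, 0], [0, -0.1, 8.8, 0, 0, 0], [0, -0.1, 8.8, 0, 0, 0], [0, -0.1, 8.8, 0, 0, 0]],
  ],
)

```text
t: 10.38
tool_pos: [0.5725, -0.1996, 0.2155]
tool_rot: [3.074, 0.642, 0.003]
contact_force: [0.5, -0.0, -0.9]
opening: 0.0377
grip_force: 40.5
```

Emit:
arm_command(
  plan=[
    [[0, 0, 0, 0, 0, 0], [0, 0, 0, 0, 0, 0], [0, 0, 0, 0, 0, 0], [0, 0, 0, 0, 0, 0], [0, 0, 0, 0, 0, 0], [0, 0, -2, 0, 0, 0], [0, 0, -5, 0, 0, 0], [0, 0, -9, 0, 0, 0], [0, 0, -12, 0, 0, 0], [0, 0, -12, 0, 0, 0], [0, 0, -12, 0, 0, 0]],
  ],
  gripper=-1,
)

```text
t: 11.3
tool_pos: [0.5725, -0.2002, 0.3377]
tool_rot: [3.072, 0.64, 0.008]
contact_force: [-0.1, 0.3, -0.6]
opening: 0.0851
grip_force: 0.0
```

```bash
python3 - <<'E'
from h import *
im,d=get_image('scene');cv2.imwrite('pics/s4.png',cv2.resize(im[130:370,60:380],None,fx=2.4,fy=2.4))
o=get_obs();print(o['t'],o['tool_pos'],o['opening'],rel([.5748,.2004,.33]))
E
```

```text
11.35 [ 0.57186651 -0.19989716  0.33502438] 0.08519709700104257 [ 16.25 -36.58   0.47]
```

View pics/s4.png

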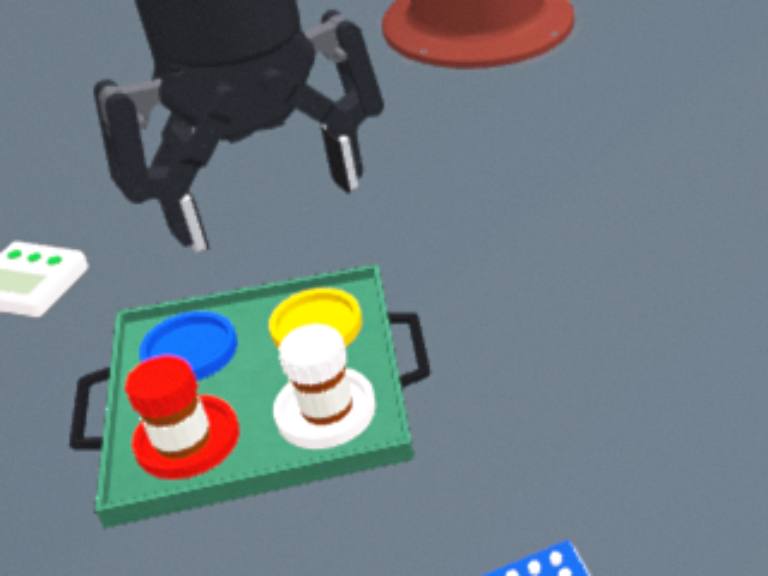

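White stands centred in its well, base at (326,410), with red unmoved. Blue is next.

Emit:
arm_command(
  plan=[
    [[1.6, -3.6, 0.4, 0, 0, 0], [16.2, -36.6, 0.4, 0, 0, 0], [16.2, -36.6, 0.4, 0, 0, 0], [16.2, -36.6, 0.4, 0, 0, 0], [16.2, -36.6, 0.4, 0, 0, 0], [16.2, -36.6, 0.4, 0, 0, 0], [16.2, -36.6, 0.4, 0, 0, 0], [16.2, -36.6, 0.4, 0, 0, 0], [16.2, -36.6, 0.4, 0, 0, 0], [16.2, -36.6, 0.4, 0, 0, 0], [16.2, -36.6, 0.4, 0, 0, 0], [16.2, -36.6, 0.4, 0, 0, 0]],
  ],
)

```text
t: 12.35
tool_pos: [0.5733, 0.2016, 0.3277]
tool_rot: [3.074, 0.645, -0.007]
contact_force: [0.1, 0.3, 0.2]
opening: 0.0855
grip_force: 0.0
```

```bash
python3 - <<'E'
from h import *
get_image('top')
o=get_obs();print(o['t'],o['tool_pos'],abs(o['dq']).max(),rel([.5748,.2004,.2]))
E
```

```text
12.4 [0.57359237 0.20045499 0.32805886] 0.030898026986020705 [ 0.16  0.06 12.81]
```

Emit:
arm_command(
  plan=[
    [[0.1, 0, 3, 0, 0, 0], [0.1, 0, 6, 0, 0, 0], [0.1, 0, 9, 0, 0, 0], [0.1, 0, 11, 0, 0, 0], [0.1, 0, 12.3, 0, 0, 0], [0.1, 0, 12.8, 0, 0, 0], [0.1, 0, 12.8, 0, 0, 0], [0.1, 0, 12.8, 0, 0, 0]],
  ],
)

```text
t: 13.07
tool_pos: [0.5757, 0.2003, 0.2033]
tool_rot: [3.076, 0.639, 0.002]
contact_force: [1.2, -0.2, 0.1]
opening: 0.085
grip_force: 0.0
```

Emit:
arm_command(
  plan=[
    [[0, 0, 0, 0, 0, 0], [0, 0, 0, 0, 0, 0], [0, 0, 0, 0, 0, 0], [0, 0, 0, 0, 0, 0], [0, 0, 0, 0, 0, 0], [0, 0, 0, 0, 0, 0], [0, 0, 0, 0, 0, 0], [0, 0, 0, 0, 0, 0]],
  ],
  gripper=1,
)

```text
t: 13.73
tool_pos: [0.5756, 0.201, 0.2034]
tool_rot: [-3.075, -0.641, -0.003]
contact_force: [0.2, -0.7, 5.6]
opening: 0.0379
grip_force: 39.9
```

Emit:
arm_command(
  plan=[
    [[0, 0, -3, 0, 0, 0], [0, 0, -6, 0, 0, 0], [-0.5, 1, -9, 0, 0, 0], [-2.7, 4, -11, 0, 0, 0], [-4.9, 7.3, -11, 0, 0, 0], [-7.1, 10.5, -11, 0, 0, 0], [-9.3, 13.8, -11, 0, 0, 0], [-11.5, 17, -11, 0, 0, 0], [-13.7, 20.2, -11, 0, 0, 0], [-15.9, 23.5, -11, 0, 0, 0], [-18.1, 26.7, -11, 0, 0, 0], [-20.3, 30, -11, 0, 0, 0]],
  ],
)

```text
t: 14.73
tool_pos: [0.5077, -0.1567, 0.3115]
tool_rot: [-3.075, -0.641, 0.001]
contact_force: [0.4, -0.3, -2.1]
opening: 0.0381
grip_force: 40.5
```

Emit:
arm_command(
  plan=[
    [[-2.2, 3.2, 0, 0, 0, 0], [-4.4, 6.5, 0, 0, 0, 0], [-6.4, 9.5, 0, 0, 0, 0], [-7.8, 11.5, 0, 0, 0, 0], [-7.8, 11.5, 0, 0, 0, 0], [-7.8, 11.5, 0, 0, 0, 0]],
  ],
)

```text
t: 15.23
tool_pos: [0.4826, -0.2927, 0.3114]
tool_rot: [-3.075, -0.637, 0.001]
contact_force: [0.3, 0.4, -0.7]
opening: 0.0381
grip_force: 40.6
```

```bash
python3 - <<'E'
from h import *
get_image('top')
o=get_obs();print(o['t'],o['tool_pos'],abs(o['dq']).max(),rel([.4825,-.2919,.213]))
E
```

```text
15.2833 [ 0.48288103 -0.2917292   0.31135125] 0.027506534715161228 [-0.04  0.02  9.84]
```

Emit:
arm_command(
  plan=[
    [[0, 0, 4, 0, 0, 0], [0, 0, 6.5, 0, 0, 0], [0, 0, 8, 0, 0, 0], [0, 0, 9, 0, 0, 0], [0, 0, 9.5, 0, 0, 0], [0, 0, 9.8, 0, 0, 0], [0, 0, 9.8, 0, 0, 0], [0, 0, 9.8, 0, 0, 0]],
  ],
)

```text
t: 15.95
tool_pos: [0.4839, -0.2919, 0.2156]
tool_rot: [3.073, 0.641, 0.003]
contact_force: [0.5, 0.5, -1.0]
opening: 0.0377
grip_force: 40.6
```

Emit:
arm_command(
  plan=[
    [[0, 0, 0, 0, 0, 0], [0, 0, 0, 0, 0, 0], [0, 0, 0, 0, 0, 0], [0, 0, 0, 0, 0, 0], [0, 0, 0, 0, 0, 0], [0, 0, -2, 0, 0, 0], [0, 0, -5, 0, 0, 0], [0, 0, -9, 0, 0, 0], [0, 0, -12, 0, 0, 0], [0, 0, -12, 0, 0, 0], [0, 0, -12, 0, 0, 0]],
  ],
  gripper=-1,
)

```text
t: 16.87
tool_pos: [0.4838, -0.2924, 0.3375]
tool_rot: [3.071, 0.64, 0.006]
contact_force: [-0.9, 0.7, -1.0]
opening: 0.0854
grip_force: 0.0
```

```bash
python3 - <<'E'
from h import *
im,d=get_image('scene');cv2.imwrite('pics/s5.png',cv2.resize(im[130:370,60:380],None,fx=2.4,fy=2.4))
o=get_obs();print(o['t'],o['tool_pos'],o['opening'],rel([.5614,.3425,.33]))
E
```

```text
16.9167 [ 0.48323611 -0.2919355   0.33497403] 0.08532533114193752 [ 32.5  -55.05   0.44]
```

View pics/s5.png

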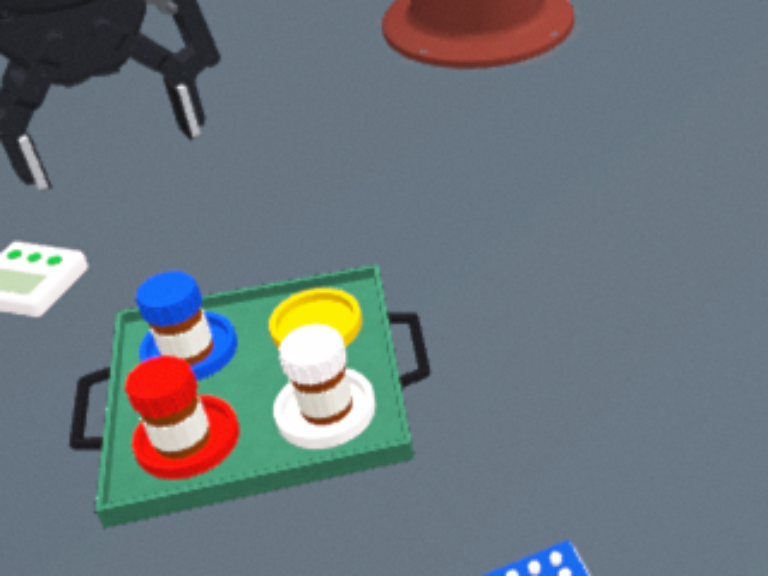

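Blue stands in its well, base at (186,350). The last one is the plain yellow jar.

Emit:
arm_command(
  plan=[
    [[1.6, -2.8, 0.4, 0, 0, 0], [32.5, -55, 0.4, 0, 0, 0], [32.5, -55, 0.4, 0, 0, 0], [32.5, -55, 0.4, 0, 0, 0], [32.5, -55, 0.4, 0, 0, 0], [32.5, -55, 0.4, 0, 0, 0], [32.5, -55, 0.4, 0, 0, 0], [32.5, -55, 0.4, 0, 0, 0], [32.5, -55, 0.4, 0, 0, 0], [32.5, -55, 0.4, 0, 0, 0], [32.5, -55, 0.4, 0, 0, 0], [32.5, -55, 0.4, 0, 0, 0]],
  ],
)

```text
t: 17.92
tool_pos: [0.5423, 0.1971, 0.3277]
tool_rot: [3.075, 0.641, -0.006]
contact_force: [1.1, -0.6, 1.1]
opening: 0.0855
grip_force: 0.0
```

```bash
python3 - <<'E'
from h import *
o=get_obs();print(o['t'],o['tool_pos'],abs(o['dq']).max(),rel([.5614,.3425,.33]))
E
```

```text
17.9167 [0.54233986 0.19705104 0.32765595] 0.8386936498452274 [  7.56 -12.57  -0.26]
```

Emit:
arm_command(
  plan=[
    [[7.5, -12.5, 0, 0, 0, 0], [7.5, -12.5, 0, 0, 0, 0], [7.5, -12.5, 0, 0, 0, 0], [7.5, -12.5, 0, 0, 0, 0], [7.5, -12.5, 0, 0, 0, 0], [7.5, -12.5, 0, 0, 0, 0], [7.5, -12.5, 0, 0, 0, 0]],
  ],
)

```text
t: 18.5
tool_pos: [0.5617, 0.3388, 0.3282]
tool_rot: [3.074, 0.64, -0.005]
contact_force: [0.1, -0.4, 0.1]
opening: 0.0851
grip_force: 0.0
```

```bash
python3 - <<'E'
from h import *
o=get_obs();print(o['t'],o['tool_pos'],abs(o['dq']).max(),rel([.5614,.3425,.2]))
E
```

```text
18.5 [0.56166401 0.33884132 0.3281788 ] 0.018629338609601642 [ 0.17 -0.35 12.82]
```

Emit:
arm_command(
  plan=[
    [[0.2, -0.3, 3, 0, 0, 0], [0.2, -0.3, 6, 0, 0, 0], [0.2, -0.3, 9, 0, 0, 0], [0.2, -0.3, 11, 0, 0, 0], [0.2, -0.3, 12.3, 0, 0, 0], [0.2, -0.3, 12.8, 0, 0, 0], [0.2, -0.3, 12.8, 0, 0, 0], [0.2, -0.3, 12.8, 0, 0, 0]],
  ],
)

```text
t: 19.17
tool_pos: [0.5634, 0.3428, 0.2035]
tool_rot: [-3.075, -0.639, -0.003]
contact_force: [0.4, 0.6, 0.5]
opening: 0.0858
grip_force: 0.0
```

Emit:
arm_command(
  plan=[
    [[0, 0, 0, 0, 0, 0], [0, 0, 0, 0, 0, 0], [0, 0, 0, 0, 0, 0], [0, 0, 0, 0, 0, 0], [0, 0, 0, 0, 0, 0], [0, 0, 0, 0, 0, 0], [0, 0, 0, 0, 0, 0], [0, 0, 0, 0, 0, 0]],
  ],
  gripper=1,
)

```text
t: 19.83
tool_pos: [0.5631, 0.3434, 0.2035]
tool_rot: [-3.075, -0.641, -0.003]
contact_force: [-0.3, -1.0, 5.6]
opening: 0.038
grip_force: 40.0
```

Emit:
arm_command(
  plan=[
    [[0, 0, -3, 0, 0, 0], [0, 0, -6, 0, 0, 0], [-0.6, 1, -9, 0, 0, 0], [-2.7, 4.3, -11, 0, 0, 0], [-4.8, 7.7, -11, 0, 0, 0], [-6.9, 11.1, -11, 0, 0, 0], [-9, 14.5, -11, 0, 0, 0], [-11.1, 17.9, -11, 0, 0, 0], [-13.2, 21.2, -11, 0, 0, 0], [-15.3, 24.6, -11, 0, 0, 0], [-17.4, 28, -11, 0, 0, 0], [-19.5, 31.3, -11, 0, 0, 0]],
  ],
)

```text
t: 20.83
tool_pos: [0.5079, -0.0234, 0.3116]
tool_rot: [-3.075, -0.641, 0.001]
contact_force: [1.3, 0.6, -0.4]
opening: 0.038
grip_force: 40.5
```

Emit:
arm_command(
  plan=[
    [[-2.1, 3.4, 0, 0, 0, 0], [-4.2, 6.8, 0, 0, 0, 0], [-6.2, 10.1, 0, 0, 0, 0], [-8.2, 13.2, 0, 0, 0, 0], [-9.6, 15.4, 0, 0, 0, 0], [-9.6, 15.4, 0, 0, 0, 0], [-9.6, 15.4, 0, 0, 0, 0], [-9.6, 15.4, 0, 0, 0, 0]],
  ],
)

```text
t: 21.5
tool_pos: [0.4822, -0.2007, 0.3116]
tool_rot: [-3.074, -0.64, 0.001]
contact_force: [0.4, 1.1, -1.3]
opening: 0.0378
grip_force: 40.6
```

```bash
python3 - <<'E'
from h import *
get_image('top')
o=get_obs();print(o['t'],o['tool_pos'],abs(o['dq']).max(),rel([.4813,-.2021,.213]))
E
```

```text
21.55 [ 0.48236881 -0.20029957  0.31163472] 0.01283281527284081 [-0.17  0.13  9.86]
```

Emit:
arm_command(
  plan=[
    [[-0.2, 0.1, 4, 0, 0, 0], [-0.2, 0.1, 6.5, 0, 0, 0], [-0.2, 0.1, 8, 0, 0, 0], [-0.2, 0.1, 9, 0, 0, 0], [-0.2, 0.1, 9.5, 0, 0, 0], [-0.2, 0.1, 9.8, 0, 0, 0], [-0.2, 0.1, 9.8, 0, 0, 0], [-0.2, 0.1, 9.8, 0, 0, 0]],
  ],
)

```text
t: 22.22
tool_pos: [0.4817, -0.2029, 0.2156]
tool_rot: [3.073, 0.641, 0.003]
contact_force: [-0.6, 0.2, -0.4]
opening: 0.0377
grip_force: 40.6
```

Emit:
arm_command(
  plan=[
    [[0, 0, 0, 0, 0, 0], [0, 0, 0, 0, 0, 0], [0, 0, 0, 0, 0, 0], [0, 0, 0, 0, 0, 0], [0, 0, 0, 0, 0, 0], [0, 0, -2, 0, 0, 0], [0, 0, -5, 0, 0, 0], [0, 0, -9, 0, 0, 0], [0, 0, -13, 0, 0, 0], [-3, -3, -13, 0, 0, 0], [-5, -5, -13, 0, 0, 0], [-5, -5, -13, 0, 0, 0]],
  ],
  gripper=-1,
)

```text
t: 23.22
tool_pos: [0.4122, -0.1755, 0.3438]
tool_rot: [-3.075, -0.64, 0.002]
contact_force: [-0.7, 0.0, -1.7]
opening: 0.0855
grip_force: 0.0
```

```bash
python3 - <<'E'
from h import *
im,d=get_image('scene');cv2.imwrite('pics/s6.png',im)
o=get_obs();print(o['t'],o['tool_pos'],o['opening'],o['contact_force'])
E
```

```text
23.2667 [ 0.41349697 -0.17620749  0.34394095] 0.08549585346231255 [ 0.68736258 -0.17876274  0.3080664 ]
```

View pics/s6.png

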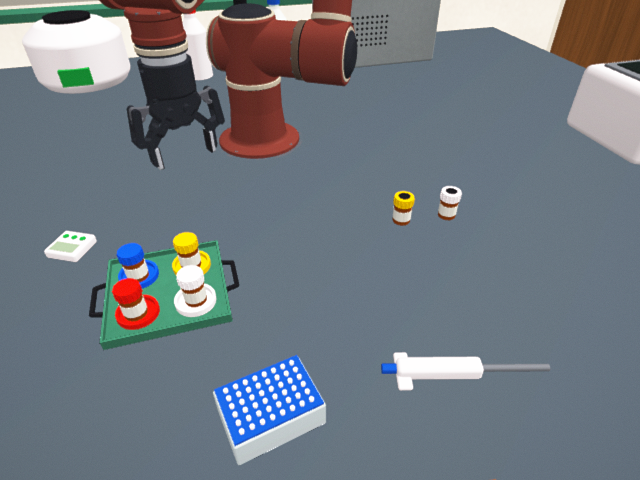

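All four jars stand in their wells: blue (133,265), yellow (188,253), red (131,300) and white (194,286). The spent jars at (403,208) and (449,203) haven't moved, and the gripper is clear. I'll run one numeric check before handing in.

```bash
python3 - <<'E'
from h import *
c=calibration('scene')
for n,u,v,w in[('blue',131,252,(.4825,-.2919)),('yellow',185.5,240,(.4813,-.2021)),('red',127,287.5,(.5723,-.2907)),('white',190,275,(.5712,-.2009))]:
    p=ray(c,u,v,.071)[:2];print(n,((p-w)*1000).round(1))
E
```

```text
blue [12.5  3.5]
yellow [6.3 1.2]
red [7.4 0.2]
white [6.8 2.8]
```

My hand-picked pixels are too coarse for this, with blue closest to the limit, so I'll measure from the top view.

```bash
python3 - <<'E'
from h import *
c=calibration('top');im,d=get_image('top');cv2.imwrite('pics/t7.png',cv2.resize(im[190:330,390:530],None,fx=4,fy=4));W=cloud(c,d)
for n,w in[('blue',(.4825,-.2919)),('yellow',(.4813,-.2021)),('red',(.5723,-.2907)),('white',(.5712,-.2009))]:
    m=(W[...,2]>.063)&(W[...,2]<.09)&(np.hypot(W[...,0]-w[0],W[...,1]-w[1])<.04)
    cs=cv2.findContours(m.astype(np.uint8),0,2)[0];(a,b),r=cv2.minEnclosingCircle(max(cs,key=cv2.contourArea))
    print(n,((ray(c,a,b,.071)[:2]-w)*1000).round(1),r,W[m][:,2].max().round(3),np.median(W[m][:,2]).round(4))
E
```

```text
blue [ 2.9 -0.3] 10.406704902648926 0.076 0.0711
yellow [2.2 5.8] 9.300638198852539 0.076 0.0709
red [ 0.7 -2. ] 10.563138008117676 0.077 0.071
white [-1.5  1.8] 10.295730590820312 0.077 0.0711
```

View pics/t7.png

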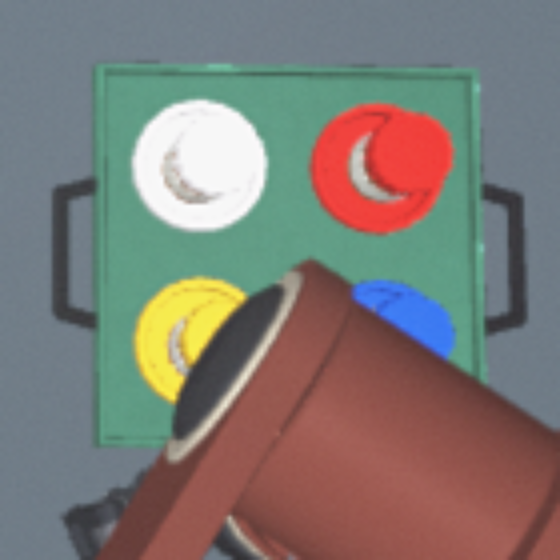

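The top view shows all jars within about 6 mm of their wells, with lid tops at 71 mm, so they're resting on the floor. Yellow and blue are partly hidden by the arm. Handing in.

```bash
python3 -c "
from station import *
print(finish_job())"
```

```text
the job is handed in; nothing more can be done
None
```

I stood all four plain-lidded jars in the wells of their colours (about 6 mm off centre at most, lid tops at 71 mm as expected on the well floor), left both spent jars where they stood, opened the gripper clear of everything, and handed the job in at about 23 s; no verdict came back.

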